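# Start the arc lamp: guarded supply toggle, then igniter

### The arm

A 7-joint arm with a two-finger parallel gripper is mounted at the origin on a cart in front of the work surface, level with it; the furniture and walls round the work are solid. World frame = base frame: x ahead of the robot, y to its left, z up, the work surface at z = 0. Lengths are in m, angles in rad, forces in N, time in s.
With the tool pointing down it reaches from about 0.425 to 0.875 m from the base axis. Payload 4.7 kg.
Tool frame: the origin (TCP) lies midway between the tips of the shut fingers; the grasp point (between the pads) lies ctrl.grasp_offset behind it (ctrl.grasp_offset is the distance from the TCP to the grasp point, in m); z points along the fingers, y is the line along which they close (so a half turn about z gives the same grasp; the last joint's range is limited). The gripper opens to 87 mm and grips with 3 to 60 N. Pads are 19 mm wide; open, the fingers measure 117 mm over their backs; the gripper's body (75 mm by 190 mm) begins 51 mm behind the grasp point.
Start: joints at [1.265, 0.321, -0.07, 1.45, 0.023, 1.371, -0.057], TCP at [0.204, -0.617, 0.223] pointing down, gripper open.
Joint ranges: [-2.86, 2.86], [-0.3, 2.09], [-1.38, 1.24], [0.06, 2.45], [-1.56, 4.7], [0.09, 2.05], [-2.69, 2.69]. Speed limits (rad/s): [2.57, 2.57, 3.14, 3.14, 3.14, 3.14, 3.14].

### API

Orientations are given as a rotation vector (axis times angle).
In Python, from bench import ctrl gives the robot as it stands. The module is installed in compiled form; this text tells all that it offers.
- The arm moves only by the tool jog_arm, never from a script. Its argument "moves" is one flat list of numbers, 7 for each row, row after row: the shift along the tool's x, y, z in units of 30 cm (1.0 is 30 cm), then the turn, a rotation vector about the tool's x, y, z in units of 60 degrees (1.0 is 60 degrees), then the gripper's target within -1 to 1 (fully open at 1, half-way at 0, shut at -1). In form: [x, y, z, wx, wy, wz, fingers, x, y, z, wx, wy, wz, fingers, ...]. A call has exactly 8 rows; each row is the pose to reach, as a shift and turn from the pose commanded when the call began, along the tool's axes at that moment; what a row does not reach only later rows make up. A row lasts 1/8 s, in which the tool goes at most 62.5 mm and 10.7 degrees, less where a joint would pass 70% of its speed; a pose out of reach is approached as far as the arm can. A call with a number of a shift or a turn outside -1 to 1 is refused whole. A call with a gripper value outside its range is refused whole. The fingers move at their own pace and stop on an object; "newtons" is the grip in N (left out, the last holds). Time passes only in rows, so rows that repeat a pose let the fingers close, or fill a call up. It gives the time, the measured TCP pose, the force, the opening and the grip force at its end, in the units of the state.
- ctrl.get_state(): the state, without advancing time (a new reading comes with each control period).
- ctrl.get_image(name): name is "scene" or "top" or "wrist"; returns a dict with "pixels" (384x512x3 uint8, red, green, blue), "fx", "fy", "cx", "cy" (pixels), "xyz" and "rotation" of the camera in the world; the wrist camera has in their place "tool_from_camera" (4x4, takes a point from camera to tool coordinates, whose origin is the TCP and whose axes are the flange's). Camera axes: x right, y up, looking along -z (the intrinsics and any distortion apply to the point x, -y, -z); pixel columns grow to the right and rows downward; lengths in m; the calibration is good to about 2 mm. A picture is of the moment at which its call begins: read the wrist's pose just before it. There is no depth.
- ctrl.close_job(): hands the job in; it is judged then, once.
The state is a dict: "time": time; "joint_positions": joint angles; "qd": joint speeds; "joint_torque": joint torques, N m; "position": TCP position; "tool_rot": TCP orientation; "ft_force": force on the tool from outside, world axes, zero at the start; "torque": the same for the moment, N m; "grip_width": opening from 0.0 (shut) to 1.0 (fully open); "grip_force": force on a finger pad.
Only numpy, scipy, OpenCV 4.12 (cv2) and the standard library are available. Lean on these libraries where they do the work, as an engineer would, in place of code of your own. Each camera call takes 0.05 s, during which the arm holds its last target. There are 200 camera calls.

### The job

Start the microscope's arc lamp at its grey control console, only by pushing with the fingertips or the outside of the fingers; grip and lift nothing. Tip the red guard up and back by its lip, push the steel toggle beneath it over to the on side (away from the console's low front edge), and tip the guard forward again so that it drops fully shut over the switched-on toggle. Only then press the green igniter button fully down and let it spring back. Be gentle, and leave the console and the things beside it where they stand.

Things in the scene. Friction and masses are not known exactly. Their poses are not given: they have to be found in the camera images.
- console: Lamp control console: light grey wedge-shaped steel case with a dark face plate on top, 180 mm deep (x), 230 mm wide (y), 50 mm high in front, 69 mm at the back. Loose, about 4 kg on rubber feet: light pushes do not shift it. Origin: centre of its underside. +x points from the low front edge to the high back edge, +y to its left seen from the front, z up.
- face_centre (a point): Centre of the sloping face, 59.5 mm above the console's origin; x up the slope (6 degrees) to the back, y to the left, z square to the face. The toggle's pivot is at x 0, y +46 mm, the igniter at x -12, y -56 mm. The rest of the face is flat, with nothing over 5 mm high (hour-meter window, two pilot lamps, warning triangle: not to be touched).
- guard_hinge (a point): Middle of the guard's hinge axis, which runs along the console's y, 28 mm behind the toggle's pivot and 8 mm above the face. Two steel lugs beside it stand 12 mm above the face.
- guard_lip (a point): Middle of the top edge of the guard's finger lip; moves with the guard. Guard: red plastic cover, 46 mm wide (y), 54 mm long, 40 mm high over the face, hinged at its back. The lip at its front end is 38 mm wide, 3 mm thick, rises 28 mm above the roof and leans 7 degrees forward. Guard shut, this point is 53 mm in front of and 60 mm above the hinge axis (along and square to the face).
- guard (a joint): Opening angle of the guard: 0 shut, grows as the lip swings up and back, stop at 1.48 rad. No spring: below about 0.95 rad it falls shut by its own weight, past about 1.1 rad it falls back against its stop and stays. Pushed up and back along the lip's arc it needs under 1 N; a level push may bind. Not to be squeezed or pressed with 25 N or more.
- toggle_tip (a point): Rounded tip of the steel toggle bat, 10 mm thick near the tip, 28 mm long, pivoted 4 mm above the face. Its tip is 30 mm above the face; the shut guard covers it wholly. Off, it leans to the front (tip 11 mm in front of the pivot); on, it leans to the back (tip 11 mm behind the pivot).
- toggle (a joint): Angle of the toggle: 0 off (leaning to the front), 0.84 rad on (leaning to the back). It snaps over on either side of the middle, 0.42 rad; about 2 N at the tip push it over, and then it is at a hard stop. Not to be squeezed or pushed with 25 N or more.
- igniter_top (a point): Centre of the top of the green igniter button, 24 mm across, in a dark round housing 40 mm across; released, the top stands 23 mm above the face and 10 mm above the housing's rim.
- igniter (a joint): Travel of the igniter, pressed square into the face: 0 released, 0.006 m fully down (its top then still 4 mm above the housing's rim); a spring of 1.5 N at first touch and 5 N at the bottom pushes it back. It fires when pressed down at least 0.0045 m.
- oil_bottle: Bystander: small immersion-oil bottle, white with an amber band and a black cap, 22 mm across, 48 mm high, loose. Origin: centre of its underside.
- petri_dish: Bystander: covered round dish, 59 mm across, 14 mm high, loose. Origin: centre of its underside.
- slide_carton: Bystander: white and green carton, 55 x 82 x 33 mm, loose. Origin: centre of its underside.

How it is judged:
By the outcome, as a careful person would: the job done as asked, in the order asked, and still so for the second after the job is handed in, with the robot touching nothing.
It also fails if it takes over 58 s, if anything falls off the work surface, if the arm or the gripper's body presses on something with over 40 N, if the wrist force passes 120 N, or if a joint passes its speed limit or range.

## Working session

There is one attempt and no reset: what is moved stays moved. The work goes in short steps, Python scripts to look and compute and a tool call to move; the robot and the scene stay as the last step left them, time stands still between calls to the robot, and variables do not carry over. Pictures are saved under pics/ and viewed, at most 10 in all, crops included, and the job is handed in when it is done.

Besides the shell and the picture viewer there is one more tool, called after ">>>" as name(argument=value, ...) on one line, values as JSON. jog_arm: Moves the arm, as the interface text tells. Its arguments: {"type":"object","properties":{"moves":{"type":"array"},"newtons":{"type":"number"}},"required":["moves"]}

```bash
mkdir -p pics; python3 - <<'E'
from bench import ctrl
import cv2,pickle
s=ctrl.get_state(); print(s, ctrl.grasp_offset)
for n in ("scene","top"):
    im=ctrl.get_image(n); pickle.dump(im,open(f"pics/{n}.pkl","wb"))
    print(n,{k:v for k,v in im.items() if k!="pixels"})
    cv2.imwrite(f"pics/{n}.png",cv2.resize(im["pixels"][:,:,::-1],(800,600),interpolation=cv2.INTER_CUBIC))
E
```

```text
{'time': 0.0, 'joint_positions': array([ 1.26509432,  0.3218317 , -0.07011556,  1.4516575 ,  0.02259049,
        1.37078139, -0.05686221]), 'qd': array([-1.77938051e-04,  3.53363137e-04, -9.67154968e-04, -9.77661908e-04,
       -1.02617971e-03, -5.22869182e-05, -1.78556039e-04]), 'joint_torque': array([ 4.72450229e-04, -4.91272223e+01, -4.03216789e-01, -3.12531924e+01,
       -6.39332389e-02,  4.34238883e-02,  1.49043758e-04]), 'position': array([ 0.20415027, -0.61653765,  0.22146487]), 'tool_rot': array([-3.09966286e+00, -5.00058670e-01,  5.92310817e-04]), 'ft_force': array([ 0.57317249, -0.1397001 , -0.53361885]), 'torque': array([-0.0053883 , -0.05917518, -0.02464559]), 'grip_force': 0.0, 'grip_width': 1.0042851640710808} 0.0187
scene {'fx': 353.3483669170723, 'fy': 353.3483669170723, 'cx': 260.66842373421235, 'cy': 192.97689888199827, 'xyz': array([-0.07824474,  0.44494652,  0.45915188]), 'rotation': array([ 0.62346084, -1.23193635, -1.95242689])}
top {'fx': 496.6213037462476, 'fy': 496.6213037462476, 'cx': 260.37538425515066, 'cy': 201.1530923127446, 'xyz': array([ 0.4327153 , -0.02881646,  1.17750391]), 'rotation': array([ 0.08028283, -0.03766332, -1.56441031])}
```

View pics/scene.png

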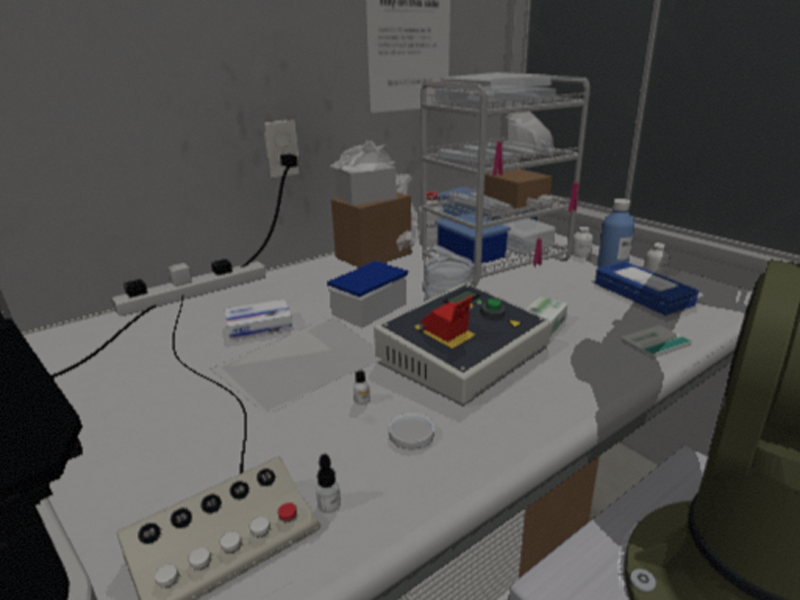

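View pics/top.png

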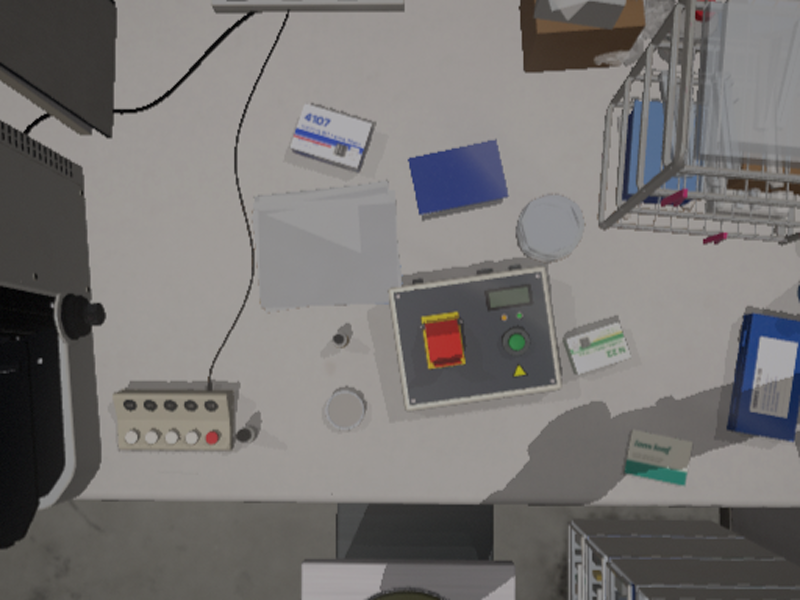

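```bash
cat > h.py <<'E'
import numpy as np,cv2,pickle
from scipy.spatial.transform import Rotation as R
from scipy.optimize import least_squares
def proj(im,P,T=None):
    P=np.atleast_2d(P)
    if T is None: q=(P-im["xyz"])@R.from_rotvec(im["rotation"]).as_matrix()
    else: q=(P-T[:3,3])@T[:3,:3]
    return np.c_[im["fx"]*q[:,0]/-q[:,2]+im["cx"], im["fy"]*q[:,1]/q[:,2]+im["cy"]]
RY=R.from_euler('y',-6,degrees=True).as_matrix()  # x axis tips up
def face(p): return np.array([0,0,.0595])+np.atleast_2d(p)@RY.T
def world(c,p): return np.atleast_2d(p)@R.from_euler('z',c[2]).as_matrix().T+np.array([c[0],c[1],0])
E
cat > fit.py <<'E'
from h import *
top=pickle.load(open("pics/top.pkl","rb")); sc=pickle.load(open("pics/scene.pkl","rb"))
cor=np.array([[-.09,.115,.05],[-.09,-.115,.05],[.09,-.115,.069],[.09,.115,.069]])
pts=np.r_[cor,face([-.012,-.056,.023])]
pt=np.array([[408,409],[560,388],[546,268],[390,289],[515,342]])/1.5625
ps=np.array([[462,382],[549,329],[470,289],[377,345],[492,303]])/1.5625
f=lambda c:np.r_[(proj(top,world(c,pts))-pt).ravel(),.5*(proj(sc,world(c,pts))-ps).ravel()]
r=least_squares(f,[.5,-.07,.1],loss='soft_l1'); print(r.x); print(f(r.x).reshape(-1,2).round(1))
c=r.x
for n,p in dict(hinge=[.028,.046,.008],lip=[-.025,.046,.068],pivot=[0,.046,.004],ign=[-.012,-.056,.023],ctr=[0,0,0]).items():
    print(n,world(c,face(p))[0].round(4))
# other items on plane z
def back(u,v,z):
    d=R.from_rotvec(top["rotation"]).apply([(u/1.5625-top["cx"])/top["fx"],-(v/1.5625-top["cy"])/top["fy"],-1])
    return (top["xyz"]+d*(z-top["xyz"][2])/d[2]).round(3)
print("dish",back(345,410,.014),"bottle",back(341,339,.048),"carton",back(598,346,.033),"beaker",back(550,227,.1),"rackpost",back(605,225,.3),back(605,225,.05))
E
python3 fit.py
```

```text
[ 0.48198399 -0.0958194   0.13793421]
[[-2.8  1.5]
 [ 1.3  1.6]
 [-0.  -1.5]
 [-2.  -1.3]
 [ 0.9  0.6]
 [ 0.2 -1.1]
 [ 1.2 -2.5]
 [-1.4 -2.5]
 [-1.7 -6.5]
 [ 0.5 -0.4]]
hinge [ 0.5024 -0.0465  0.0704]
lip [ 0.444  -0.0547  0.1245]
pivot [ 0.4752 -0.0503  0.0635]
ign [ 0.4755 -0.1533  0.0811]
ctr [ 0.482  -0.0958  0.0595]
dish [0.377 0.095 0.014] bottle [0.481 0.098 0.048] carton [ 0.473 -0.278  0.033] beaker [ 0.637 -0.199  0.1  ] rackpost [ 0.602 -0.229  0.3  ] [ 0.65  -0.287  0.05 ]
```

```bash
cat >> h.py <<'E'
def go(c,tip,pitch=0,face_pts=True,pos=None):
    """units from present pose to TCP at face point tip (m), tool down with console yaw, pitch deg about console y"""
    from bench import ctrl
    s=ctrl.get_state(); M=R.from_rotvec(s["tool_rot"])
    D=R.from_euler('z',c[2])*R.from_euler('y',pitch,degrees=True)*R.from_euler('x',np.pi)
    t=world(c,face(tip))[0] if pos is None else np.array(pos)
    d=M.inv().apply(t-s["position"])/.3; w=(M.inv()*D).as_rotvec()/np.radians(60)
    f=world([0,0,-c[2]],[s["position"]-[c[0],c[1],0]])[0]; f=(f-[0,0,.0595])@RY
    print("t",round(s["time"],2),"tip on face mm",(f*1e3).round(1),"F",s["ft_force"].round(1),"-> move",np.r_[d,w].round(3),"len mm",(np.linalg.norm(d)*300).round(1))
E
python3 - <<'E'
from h import *
from bench import ctrl
c=[0.482,-0.0958,0.138]
go(c,[-.03,.0,.18]); im=ctrl.get_image("wrist"); print(im["tool_from_camera"],im["fx"])
E
```

```text
t 0.1 tip on face mm [-328.  -477.6  197.5] F [-0.  -1.3  0.3] -> move [ 1.266 -1.386 -0.044 -0.002  0.     0.174] len mm 563.2
[[-4.60339946e-04  9.57304855e-01  2.89079926e-01  7.92406139e-02]
 [ 9.99999814e-01  5.56138708e-04 -2.49254334e-04 -8.59823094e-04]
 [-3.99380920e-04  2.89079757e-01 -9.57304933e-01 -1.62632432e-01]
 [ 0.00000000e+00  0.00000000e+00  0.00000000e+00  1.00000000e+00]] 269.2234667601953
```

>>> jog_arm(moves=[0.1, -0.11, 0, 0, 0, 0.02, -1, 0.22, -0.24, 0, 0, 0, 0.05, -1, 0.34, -0.37, 0, 0, 0, 0.08, -1, 0.46, -0.5, -0.01, 0, 0, 0.1, -1, 0.58, -0.63, -0.02, 0, 0, 0.12, -1, 0.7, -0.76, -0.03, 0, 0, 0.15, -1, 0.82, -0.88, -0.04, 0, 0, 0.174, -1, 0.9, -0.97, -0.04, 0, 0, 0.174, -1], newtons=10)

```text
time: 1.15
position: [0.3701, -0.2536, 0.2348]
tool_rot: [3.133, 0.219, 0.001]
ft_force: [0.3, 0.5, -0.8]
grip_width: 0.172
grip_force: 0.0
```

```bash
python3 -c "
from h import *
go([0.482,-0.0958,0.138],[-.03,.0,.18])"
```

```text
t 1.15 tip on face mm [-113.5 -140.9  188.2] F [ 0.3  0.5 -0.8] -> move [ 0.28  -0.469 -0.002  0.001 -0.     0.002] len mm 164.0
```

>>> jog_arm(moves=[0.07, -0.11, 0, 0, 0, 0, -1, 0.14, -0.23, 0, 0, 0, 0, -1, 0.21, -0.34, 0, 0, 0, 0, -1, 0.26, -0.43, 0, 0, 0, 0, -1, 0.28, -0.47, 0, 0, 0, 0, -1, 0.28, -0.47, 0, 0, 0, 0, -1, 0.28, -0.47, 0, 0, 0, 0, -1, 0.28, -0.47, 0, 0, 0, 0, -1])

```text
time: 2.15
position: [0.4326, -0.106, 0.2344]
tool_rot: [3.134, 0.212, -0.0]
ft_force: [0.5, -0.0, -0.0]
grip_width: 0.006
grip_force: 0.0
```

```bash
python3 - <<'E'
from h import *
from bench import ctrl
c=[0.482,-0.0958,0.138]
s=ctrl.get_state(); im=ctrl.get_image("wrist")
T=np.eye(4); T[:3,:3]=R.from_rotvec(s["tool_rot"]).as_matrix(); T[:3,3]=s["position"]
W=T@im["tool_from_camera"]; im["W"]=W; pickle.dump(im,open("pics/w1.pkl","wb"))
cor=np.array([[-.09,.115,.05],[-.09,-.115,.05],[.09,-.115,.069],[.09,.115,.069]])
fp=face(np.array([[-.012,-.056,.023],[-.025-.00,.046-.019,.068],[-.025,.046+.019,.068]]))
big=cv2.resize(im["pixels"][:,:,::-1],(800,600),interpolation=cv2.INTER_CUBIC)
for u,v in proj(im,world(c,np.r_[cor,fp]),W)*1.5625:
    print(round(u),round(v)); cv2.drawMarker(big,(int(u),int(v)),(255,0,255),0,14)
cv2.imwrite("pics/w1.png",big); go(c,[-.05,.046,.09])
E
```

```text
260 320
524 319
554 86
227 87
466 237
350 273
293 274
t 2.2 tip on face mm [-31.7  -3.1 179.2] F [-0.1 -0.1 -0. ] -> move [-0.03  -0.164  0.302  0.     0.    -0.002] len mm 103.5
```

View pics/w1.png

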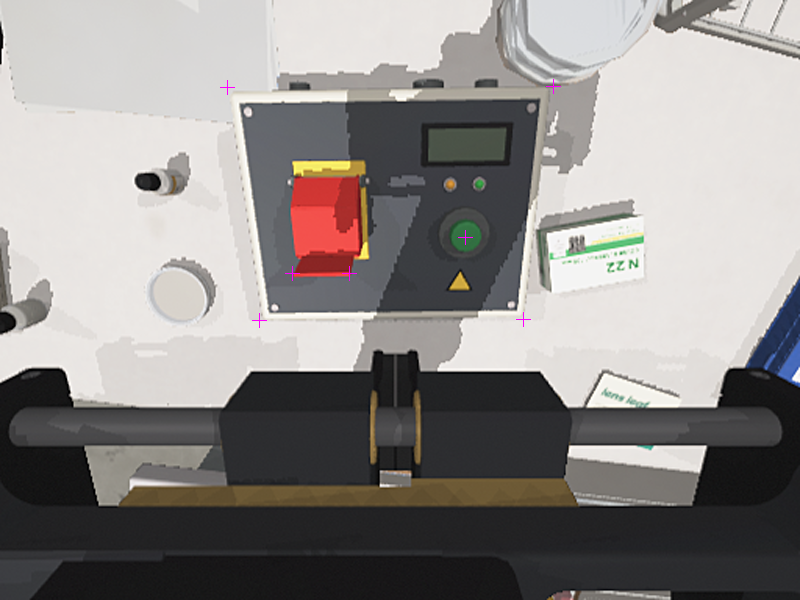

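```bash
python3 - <<'E'
from h import *
c=[0.482,-0.0958,0.138]
go(c,[-.055,.046,.09]);go(c,[-.055,.046,.056])
E
```

```text
t 2.2 tip on face mm [-31.7  -3.1 179.2] F [-0.1 -0.1 -0. ] -> move [-0.047 -0.164  0.304  0.     0.    -0.002] len mm 104.5
t 2.2 tip on face mm [-31.7  -3.1 179.2] F [-0.1 -0.1 -0. ] -> move [-0.035 -0.164  0.417  0.     0.    -0.002] len mm 134.7
```

>>> jog_arm(moves=[-0.02, -0.06, 0.08, 0, 0, 0, -1, -0.04, -0.12, 0.17, 0, 0, 0, -1, -0.05, -0.164, 0.25, 0, 0, 0, -1, -0.047, -0.164, 0.3, 0, 0, 0, -1, -0.043, -0.164, 0.34, 0, 0, 0, -1, -0.04, -0.164, 0.38, 0, 0, 0, -1, -0.035, -0.164, 0.41, 0, 0, 0, -1, -0.035, -0.164, 0.417, 0, 0, 0, -1])

```text
time: 3.2
position: [0.4158, -0.0575, 0.1089]
tool_rot: [-3.134, -0.216, 0.001]
ft_force: [0.3, 0.2, 0.8]
grip_width: 0.003
grip_force: 0.0
```

```bash
cat >> h.py <<'E'
def arc(c,th,r,a0,dx,y=.046,dz=0):
    """rows of units: contact edge at hinge + r at angle a0+th(deg); tip centre dx from edge"""
    for t in th:
        a=np.radians(a0+t); print(t,end=' '); go(c,[.028-r*np.cos(a)+dx,y,.008+r*np.sin(a)+dz])
E
python3 - <<'E'
from h import *
c=[0.482,-0.0958,0.138]
arc(c,range(0,76,5),.0715,42.2,-.0095)
E
```

```text
0 t 3.2 tip on face mm [-54.8  47.1  55.4] F [0.3 0.2 0.8] -> move [ 0.067  0.004 -0.009 -0.001  0.001 -0.   ] len mm 20.4
5 t 3.2 tip on face mm [-54.8  47.1  55.4] F [0.3 0.2 0.8] -> move [ 0.08   0.003 -0.025 -0.001  0.001 -0.   ] len mm 25.3
10 t 3.2 tip on face mm [-54.8  47.1  55.4] F [0.3 0.2 0.8] -> move [ 0.095  0.003 -0.04  -0.001  0.001 -0.   ] len mm 30.9
15 t 3.2 tip on face mm [-54.8  47.1  55.4] F [0.3 0.2 0.8] -> move [ 0.11   0.003 -0.054 -0.001  0.001 -0.   ] len mm 36.9
20 t 3.2 tip on face mm [-54.8  47.1  55.4] F [0.3 0.2 0.8] -> move [ 0.127  0.003 -0.066 -0.001  0.001 -0.   ] len mm 43.0
25 t 3.2 tip on face mm [-54.8  47.1  55.4] F [0.3 0.2 0.8] -> move [ 0.145  0.003 -0.077 -0.001  0.001 -0.   ] len mm 49.2
30 t 3.2 tip on face mm [-54.8  47.1  55.4] F [0.3 0.2 0.8] -> move [ 0.163  0.003 -0.087 -0.001  0.001 -0.   ] len mm 55.5
35 t 3.2 tip on face mm [-54.8  47.1  55.4] F [0.3 0.2 0.8] -> move [ 0.183  0.003 -0.094 -0.001  0.001 -0.   ] len mm 61.7
40 t 3.2 tip on face mm [-54.8  47.1  55.4] F [0.3 0.2 0.8] -> move [ 0.203  0.003 -0.1   -0.001  0.001 -0.   
[... 183 characters left out ...]
 [0.3 0.2 0.8] -> move [ 0.244  0.003 -0.106 -0.001  0.001 -0.   ] len mm 79.8
55 t 3.2 tip on face mm [-54.8  47.1  55.4] F [0.3 0.2 0.8] -> move [ 0.264  0.003 -0.107 -0.001  0.001 -0.   ] len mm 85.6
60 t 3.2 tip on face mm [-54.8  47.1  55.4] F [0.3 0.2 0.8] -> move [ 0.285  0.003 -0.105 -0.001  0.001 -0.   ] len mm 91.2
65 t 3.2 tip on face mm [-54.8  47.1  55.4] F [0.3 0.2 0.8] -> move [ 0.306  0.003 -0.102 -0.001  0.001 -0.   ] len mm 96.7
70 t 3.2 tip on face mm [-54.8  47.1  55.4] F [0.3 0.2 0.8] -> move [ 0.326  0.003 -0.097 -0.001  0.001 -0.   ] len mm 102.1
75 t 3.2 tip on face mm [-54.8  47.1  55.4] F [0.3 0.2 0.8] -> move [ 0.346  0.003 -0.091 -0.001  0.001 -0.   ] len mm 107.2
```

>>> jog_arm(moves=[0.025, 0.003, -0.004, 0, 0, 0, -1, 0.045, 0.003, -0.007, 0, 0, 0, -1, 0.06, 0.003, -0.009, 0, 0, 0, -1, 0.072, 0.003, -0.016, 0, 0, 0, -1, 0.08, 0.003, -0.025, 0, 0, 0, -1, 0.095, 0.003, -0.04, 0, 0, 0, -1, 0.11, 0.003, -0.054, 0, 0, 0, -1, 0.127, 0.003, -0.066, 0, 0, 0, -1])

```text
time: 4.2
position: [0.4542, -0.0531, 0.1296]
tool_rot: [3.134, 0.216, 0.0]
ft_force: [-0.3, -0.1, -0.5]
grip_width: 0.004
grip_force: 0.1
```

```bash
python3 - <<'E'
from h import *
from bench import ctrl
c=[0.482,-0.0958,0.138]
arc(c,[20,30,40,50,60,70,75],.0715,42.2,-.0095)
im=ctrl.get_image("scene")["pixels"][150:250,220:370,::-1]
cv2.imwrite("pics/s2.png",cv2.resize(im,(750,500),interpolation=cv2.INTER_CUBIC))
E
```

```text
20 t 4.2 tip on face mm [-14.3  46.1  72. ] F [-0.3 -0.1 -0.5] -> move [-0.002  0.     0.003  0.    -0.    -0.   ] len mm 1.0
30 t 4.2 tip on face mm [-14.3  46.1  72. ] F [-0.3 -0.1 -0.5] -> move [ 0.035  0.    -0.017  0.    -0.    -0.   ] len mm 11.6
40 t 4.2 tip on face mm [-14.3  46.1  72. ] F [-0.3 -0.1 -0.5] -> move [ 0.074  0.    -0.031  0.    -0.    -0.   ] len mm 24.0
50 t 4.2 tip on face mm [-14.3  46.1  72. ] F [-0.3 -0.1 -0.5] -> move [ 0.115  0.    -0.037  0.    -0.    -0.   ] len mm 36.3
60 t 4.2 tip on face mm [-14.3  46.1  72. ] F [-0.3 -0.1 -0.5] -> move [ 0.157  0.    -0.036  0.    -0.    -0.   ] len mm 48.2
70 t 4.2 tip on face mm [-14.3  46.1  72. ] F [-0.3 -0.1 -0.5] -> move [ 0.197  0.    -0.028  0.    -0.    -0.   ] len mm 59.8
75 t 4.2 tip on face mm [-14.3  46.1  72. ] F [-0.3 -0.1 -0.5] -> move [ 0.217  0.    -0.021  0.    -0.    -0.   ] len mm 65.4
```

View pics/s2.png

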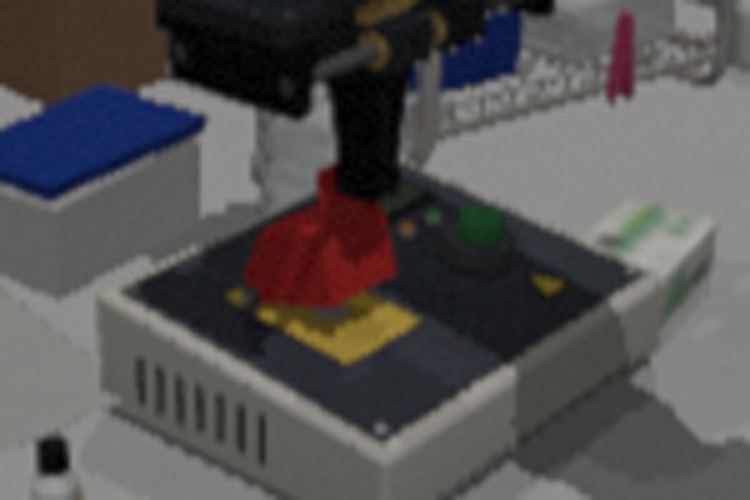

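The crop shows the guard lifted part way (250–395, 170–305), with the finger against the front of its lip at (365, 190).

>>> jog_arm(moves=[0.03, 0, -0.014, 0, 0, 0, -1, 0.06, 0, -0.026, 0, 0, 0, -1, 0.09, 0, -0.034, 0, 0, 0, -1, 0.115, 0, -0.037, 0, 0, 0, -1, 0.14, 0, -0.037, 0, 0, 0, -1, 0.165, 0, -0.035, 0, 0, 0, -1, 0.19, 0, -0.03, 0, 0, 0, -1, 0.217, 0, -0.021, 0, 0, 0, -1])

```text
time: 5.25
position: [0.5187, -0.0442, 0.1354]
tool_rot: [3.134, 0.216, 0.0]
ft_force: [0.4, 0.9, 0.1]
grip_width: 0.007
grip_force: 0.0
```

```bash
python3 - <<'E'
from h import *
from bench import ctrl
c=[0.482,-0.0958,0.138]
go(c,[-.04,.046,.1]);go(c,[-.042,.046,.06]);go(c,[-.042,.046,.022]);go(c,[-.03,.046,.022])
im=ctrl.get_image("scene")["pixels"][150:250,220:370,::-1]
cv2.imwrite("pics/s3.png",cv2.resize(im,(750,500),interpolation=cv2.INTER_CUBIC))
E
```

```text
t 5.25 tip on face mm [51.1 46.1 70.9] F [0.4 0.9 0.1] -> move [-0.312  0.    -0.065  0.     0.    -0.   ] len mm 95.7
t 5.25 tip on face mm [51.1 46.1 70.9] F [0.4 0.9 0.1] -> move [-0.305  0.     0.069  0.     0.    -0.   ] len mm 93.8
t 5.25 tip on face mm [51.1 46.1 70.9] F [0.4 0.9 0.1] -> move [-0.292  0.     0.195  0.     0.    -0.   ] len mm 105.2
t 5.25 tip on face mm [51.1 46.1 70.9] F [0.4 0.9 0.1] -> move [-0.252  0.     0.19   0.     0.    -0.   ] len mm 94.7
```

View pics/s3.png

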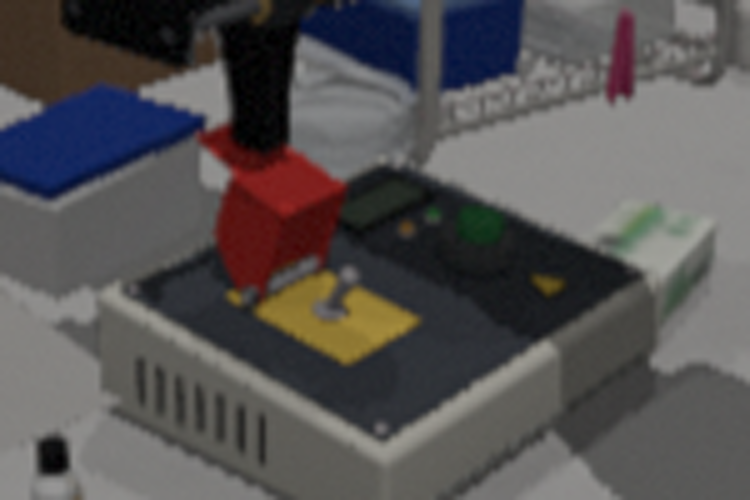

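The guard rests open against its stop (215–345, 130–290); the toggle stands free beneath it, tip at (350, 275), still leaning to the front.

>>> jog_arm(moves=[0, 0, -0.05, 0, 0, 0, -1, -0.06, 0, -0.07, 0, 0, 0, -1, -0.15, 0, -0.07, 0, 0, 0, -1, -0.24, 0, -0.065, 0, 0, 0, -1, -0.31, 0, -0.03, 0, 0, 0, -1, -0.305, 0, 0.06, 0, 0, 0, -1, -0.296, 0, 0.14, 0, 0, 0, -1, -0.292, 0, 0.192, 0, 0, 0, -1])

```text
time: 6.3
position: [0.4315, -0.0563, 0.0779]
tool_rot: [3.134, 0.216, 0.0]
ft_force: [0.1, -0.6, -0.2]
grip_width: 0.003
grip_force: 0.0
```

```bash
python3 - <<'E'
from h import *
c=[0.482,-0.0958,0.138]
for x in (-.042,-.026,-.005,-.003,0): go(c,[x,.046,.022])
E
```

```text
t 6.3 tip on face mm [-42.4  46.1  23. ] F [ 0.1 -0.6 -0.2] -> move [ 0.002  0.     0.003  0.001 -0.    -0.   ] len mm 1.1
t 6.3 tip on face mm [-42.4  46.1  23. ] F [ 0.1 -0.6 -0.2] -> move [ 0.055  0.    -0.002  0.001 -0.    -0.   ] len mm 16.5
t 6.3 tip on face mm [-42.4  46.1  23. ] F [ 0.1 -0.6 -0.2] -> move [ 0.124  0.    -0.01   0.001 -0.    -0.   ] len mm 37.5
t 6.3 tip on face mm [-42.4  46.1  23. ] F [ 0.1 -0.6 -0.2] -> move [ 0.131  0.    -0.01   0.001 -0.    -0.   ] len mm 39.4
t 6.3 tip on face mm [-42.4  46.1  23. ] F [ 0.1 -0.6 -0.2] -> move [ 0.141  0.    -0.012  0.001 -0.    -0.   ] len mm 42.4
```

>>> jog_arm(moves=[0.02, 0, 0, 0, 0, 0, -1, 0.04, 0, -0.001, 0, 0, 0, -1, 0.055, 0, -0.002, 0, 0, 0, -1, 0.07, 0, -0.004, 0, 0, 0, -1, 0.085, 0, -0.006, 0, 0, 0, -1, 0.1, 0, -0.008, 0, 0, 0, -1, 0.112, 0, -0.009, 0, 0, 0, -1, 0.112, 0, -0.009, 0, 0, 0, -1])

```text
time: 7.3
position: [0.4653, -0.0514, 0.0807]
tool_rot: [-3.134, -0.216, -0.001]
ft_force: [0.2, 0.3, 0.1]
grip_width: 0.005
grip_force: 0.0
```

>>> jog_arm(moves=[-0.03, 0, 0, 0, 0, 0, -1, -0.08, 0, -0.03, 0, 0, 0, -1, -0.09, 0, -0.13, 0, 0, 0, -1, -0.09, 0, -0.23, 0, 0, 0, -1, -0.09, 0, -0.32, 0, 0, 0, -1, -0.09, 0, -0.35, 0, 0, 0, -1, -0.09, 0, -0.35, 0, 0, 0, -1, -0.09, 0, -0.35, 0, 0, 0, -1])

```text
time: 8.3
position: [0.437, -0.0552, 0.1844]
tool_rot: [-3.134, -0.216, 0.003]
ft_force: [0.6, 0.7, -0.2]
grip_width: 0.005
grip_force: 0.0
```

```bash
python3 - <<'E'
from h import *
from bench import ctrl
c=[0.482,-0.0958,0.138]
go(c,[.04,.046,.12]);go(c,[.115,.046,.11]);go(c,[.108,.046,.056])
im=ctrl.get_image("scene")["pixels"][150:250,220:370,::-1]
cv2.imwrite("pics/s4.png",cv2.resize(im,(750,500),interpolation=cv2.INTER_CUBIC))
E
```

```text
t 8.3 tip on face mm [-25.7  46.4 128.3] F [ 0.6  0.7 -0.2] -> move [ 0.221  0.001  0.004 -0.001  0.002 -0.   ] len mm 66.2
t 8.3 tip on face mm [-25.7  46.4 128.3] F [ 0.6  0.7 -0.2] -> move [ 0.473  0.001  0.011 -0.001  0.002 -0.   ] len mm 141.9
t 8.3 tip on face mm [-25.7  46.4 128.3] F [ 0.6  0.7 -0.2] -> move [ 0.469  0.001  0.192 -0.001  0.002 -0.   ] len mm 152.0
```

View pics/s4.png

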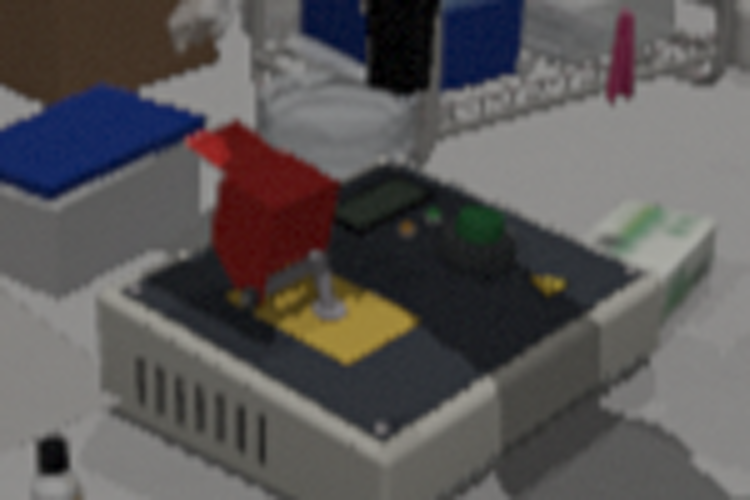

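```bash
python3 - <<'E'
from h import *
sc=pickle.load(open("pics/scene.pkl","rb"));c=[0.482,-0.0958,0.138]
P=face(np.array([[0,.046,.004],[-.011,.046,.028],[0,.046,.03],[.011,.046,.028]]))
print((proj(sc,world(c,P))-[220,150])*5)
E
```

```text
[[325.55852597 308.48868642]
 [348.17674675 274.43854999]
 [330.64182261 261.44293331]
 [312.59296219 255.93265443]]
```

The toggle now leans to the back: tip at (318, 258), which matches the projected "on" position. Next I go over the guard and down behind its lip.

>>> jog_arm(moves=[0.1, 0, 0, 0, 0, 0, -1, 0.22, 0, 0, 0, 0, 0, -1, 0.34, 0, 0, 0, 0, 0, -1, 0.45, 0, 0.01, 0, 0, 0, -1, 0.478, 0, 0.04, 0, 0, 0, -1, 0.475, 0, 0.1, 0, 0, 0, -1, 0.472, 0, 0.16, 0, 0, 0, -1, 0.47, 0, 0.195, 0, 0, 0, -1])

```text
time: 9.35
position: [0.5758, -0.0364, 0.1253]
tool_rot: [3.134, 0.215, -0.004]
ft_force: [-0.2, -0.1, 0.6]
grip_width: 0.007
grip_force: 0.0
```

```bash
python3 - <<'E'
from h import *
c=[0.482,-0.0958,0.138]
arc(c,[85,75,65,55,50,45,40,30],.080,48.5,.0095,dz=-.012)
E
```

```text
85 t 9.35 tip on face mm [107.4  45.9  54.9] F [-0.2 -0.1  0.6] -> move [-0.049 -0.     0.008  0.     0.003 -0.001] len mm 14.9
75 t 9.35 tip on face mm [107.4  45.9  54.9] F [-0.2 -0.1  0.6] -> move [-0.088 -0.    -0.017  0.     0.003 -0.001] len mm 26.9
65 t 9.35 tip on face mm [107.4  45.9  54.9] F [-0.2 -0.1  0.6] -> move [-0.131 -0.    -0.034  0.     0.003 -0.001] len mm 40.7
55 t 9.35 tip on face mm [107.4  45.9  54.9] F [-0.2 -0.1  0.6] -> move [-0.177 -0.    -0.044  0.     0.003 -0.001] len mm 54.6
50 t 9.35 tip on face mm [107.4  45.9  54.9] F [-0.2 -0.1  0.6] -> move [-0.2   -0.    -0.046  0.     0.003 -0.001] len mm 61.5
45 t 9.35 tip on face mm [107.4  45.9  54.9] F [-0.2 -0.1  0.6] -> move [-0.223 -0.    -0.046  0.     0.003 -0.001] len mm 68.3
40 t 9.35 tip on face mm [107.4  45.9  54.9] F [-0.2 -0.1  0.6] -> move [-0.246 -0.    -0.044  0.     0.003 -0.001] len mm 75.0
30 t 9.35 tip on face mm [107.4  45.9  54.9] F [-0.2 -0.1  0.6] -> move [-0.292 -0.    -0.034  0.     0.003 -0.001] len mm 88.1
```

>>> jog_arm(moves=[-0.025, 0, 0.006, 0, 0, 0, -1, -0.049, 0, 0.006, 0, 0, 0, -1, -0.065, 0, -0.003, 0, 0, 0, -1, -0.08, 0, -0.012, 0, 0, 0, -1, -0.095, 0, -0.02, 0, 0, 0, -1, -0.11, 0, -0.027, 0, 0, 0, -1, -0.131, 0, -0.034, 0, 0, 0, -1, -0.15, 0, -0.039, 0, 0, 0, -1])

```text
time: 10.35
position: [0.5326, -0.0422, 0.1389]
tool_rot: [3.134, 0.216, -0.0]
ft_force: [0.4, -0.2, 0.2]
grip_width: 0.007
grip_force: 0.0
```

```bash
python3 - <<'E'
from h import *
c=[0.482,-0.0958,0.138]
arc(c,[60,50,45,40,35],.080,48.5,.0095,dz=-.012)
E
```

```text
60 t 10.35 tip on face mm [65.5 46.2 73. ] F [ 0.4 -0.2  0.2] -> move [-0.008  0.001  0.005  0.     0.    -0.   ] len mm 2.8
50 t 10.35 tip on face mm [65.5 46.2 73. ] F [ 0.4 -0.2  0.2] -> move [-0.054  0.001 -0.001  0.     0.    -0.   ] len mm 16.3
45 t 10.35 tip on face mm [65.5 46.2 73. ] F [ 0.4 -0.2  0.2] -> move [-0.078  0.001 -0.001  0.     0.    -0.   ] len mm 23.3
40 t 10.35 tip on face mm [65.5 46.2 73. ] F [ 0.4 -0.2  0.2] -> move [-0.101  0.001  0.001  0.     0.    -0.   ] len mm 30.2
35 t 10.35 tip on face mm [65.5 46.2 73. ] F [ 0.4 -0.2  0.2] -> move [-0.124  0.001  0.005  0.     0.    -0.   ] len mm 37.1
```

>>> jog_arm(moves=[-0.02, 0, 0, 0, 0, 0, -1, -0.04, 0, -0.001, 0, 0, 0, -1, -0.06, 0, -0.002, 0, 0, 0, -1, -0.08, 0, -0.002, 0, 0, 0, -1, -0.1, 0, -0.002, 0, 0, 0, -1, -0.1, 0, -0.002, 0, 0, 0, -1, -0.09, 0, -0.1, 0, 0, 0, -1, -0.08, 0, -0.2, 0, 0, 0, -1])

```text
time: 11.35
position: [0.5092, -0.0453, 0.1993]
tool_rot: [-3.134, -0.216, 0.001]
ft_force: [0.4, -0.2, 0.5]
grip_width: 0.0
grip_force: 0.0
```

```bash
python3 - <<'E'
from h import *
from bench import ctrl
c=[0.482,-0.0958,0.138]
go(c,[-.012,-.056,.08],pitch=-6);go(c,[-.012,-.056,.035],pitch=-6)
im=ctrl.get_image("scene")["pixels"][150:250,220:370,::-1]
cv2.imwrite("pics/s5.png",cv2.resize(im,(750,500),interpolation=cv2.INTER_CUBIC))
E
```

```text
t 11.35 tip on face mm [ 48.3  46.2 135.5] F [ 0.4 -0.2  0.5] -> move [-0.18   0.341  0.205 -0.     0.1   -0.   ] len mm 131.1
t 11.35 tip on face mm [ 48.3  46.2 135.5] F [ 0.4 -0.2  0.5] -> move [-0.165  0.341  0.354 -0.     0.1   -0.   ] len mm 155.6
```

View pics/s5.png

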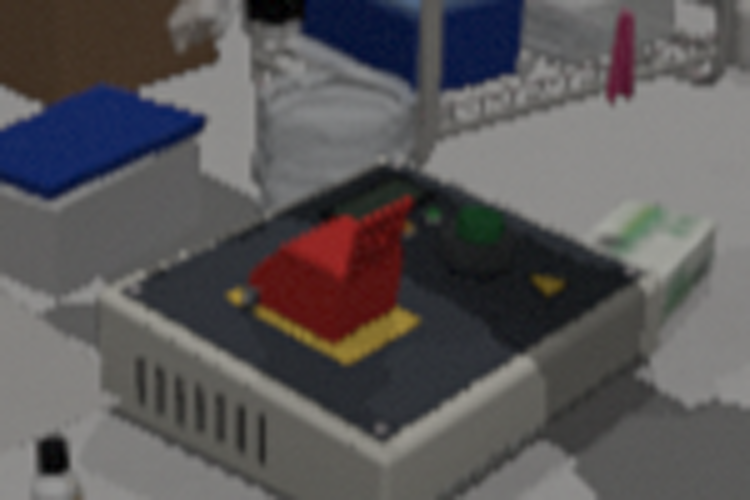

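The guard is fully shut (250–415, 195–340). Next is the igniter.

>>> jog_arm(moves=[-0.05, 0.1, 0, 0, 0.03, 0, -1, -0.1, 0.2, 0.01, 0, 0.06, 0, -1, -0.15, 0.3, 0.05, 0, 0.09, 0, -1, -0.18, 0.341, 0.12, 0, 0.1, 0, -1, -0.18, 0.341, 0.205, 0, 0.1, 0, -1, -0.174, 0.341, 0.28, 0, 0.1, 0, -1, -0.168, 0.341, 0.33, 0, 0.1, 0, -1, -0.165, 0.341, 0.352, 0, 0.1, 0, -1])

```text
time: 12.4
position: [0.4742, -0.1533, 0.0925]
tool_rot: [-3.122, -0.216, -0.163]
ft_force: [0.2, -0.5, 1.3]
grip_width: 0.001
grip_force: 0.0
```

```bash
python3 - <<'E'
from h import *
from bench import ctrl
c=[0.482,-0.0958,0.138]
for z in (.023,.018,.0165): go(c,[-.012,-.056,z],pitch=-6)
E
```

```text
t 12.4 tip on face mm [-12.1 -55.8  34.5] F [ 0.2 -0.5  1.3] -> move [ 0.     0.001  0.038 -0.001  0.001 -0.   ] len mm 11.5
t 12.4 tip on face mm [-12.1 -55.8  34.5] F [ 0.2 -0.5  1.3] -> move [ 0.     0.001  0.055 -0.001  0.001 -0.   ] len mm 16.5
t 12.4 tip on face mm [-12.1 -55.8  34.5] F [ 0.2 -0.5  1.3] -> move [ 0.     0.001  0.06  -0.001  0.001 -0.   ] len mm 18.0
```

>>> jog_arm(moves=[0, 0, 0.015, 0, 0, 0, -1, 0, 0, 0.028, 0, 0, 0, -1, 0, 0, 0.036, 0, 0, 0, -1, 0, 0, 0.044, 0, 0, 0, -1, 0, 0, 0.05, 0, 0, 0, -1, 0, 0, 0.055, 0, 0, 0, -1, 0, 0, 0.058, 0, 0, 0, -1, 0, 0, 0.058, 0, 0, 0, -1])

```text
time: 13.4
position: [0.4763, -0.1534, 0.0762]
tool_rot: [-3.123, -0.215, -0.164]
ft_force: [-0.4, -0.6, 4.8]
grip_width: 0.005
grip_force: 2.2
```

```bash
python3 -c "
from h import *
go([0.482,-0.0958,0.138],[-.012,-.056,.017],pitch=-6)"
```

```text
t 13.4 tip on face mm [-11.7 -56.3  18. ] F [-0.4 -0.6  4.8] -> move [-0.001 -0.001  0.003  0.    -0.    -0.   ] len mm 1.1
```

>>> jog_arm(moves=[0, 0, 0.002, 0, 0, 0, -1, 0, 0, 0.004, 0, 0, 0, -1, 0, 0, 0.006, 0, 0, 0, -1, 0, 0, 0.007, 0, 0, 0, -1, 0, 0, 0.007, 0, 0, 0, -1, 0, 0, 0.007, 0, 0, 0, -1, 0, 0, 0.007, 0, 0, 0, -1, 0, 0, 0.007, 0, 0, 0, -1])

```text
time: 14.4
position: [0.4765, -0.1534, 0.0753]
tool_rot: [-3.124, -0.215, -0.163]
ft_force: [-6.3, 1.4, 16.5]
grip_width: 0.005
grip_force: 7.9
```

Bottomed at about 16 N. Releasing and lifting away.

>>> jog_arm(moves=[0, 0, -0.01, 0, 0, 0, -1, 0, 0, -0.03, 0, 0, 0, -1, 0, 0, -0.06, 0, 0, 0, -1, 0, 0, -0.12, 0, 0, 0, -1, 0, 0, -0.2, 0, 0, 0, -1, 0, 0, -0.3, 0, 0, 0, -1, 0, 0, -0.35, 0, 0, 0, -1, 0, 0, -0.35, 0, 0, 0, -1])

```text
time: 15.4
position: [0.4658, -0.1551, 0.179]
tool_rot: [-3.124, -0.215, -0.166]
ft_force: [-0.4, 0.6, -1.1]
grip_width: 0.006
grip_force: 0.0
```

```bash
python3 - <<'E'
from h import *
from bench import ctrl
a=pickle.load(open("pics/scene.pkl","rb"))["pixels"][150:250,220:370,::-1]
im=ctrl.get_image("scene")["pixels"][150:250,220:370,::-1]
cv2.imwrite("pics/s6.png",np.vstack([cv2.resize(i,(450,300),interpolation=cv2.INTER_CUBIC) for i in (a,im)])); print(ctrl.get_state()["ft_force"])
E
```

```text
[-0.25399318 -0.35509469 -0.2992827 ]
```

View pics/s6.png

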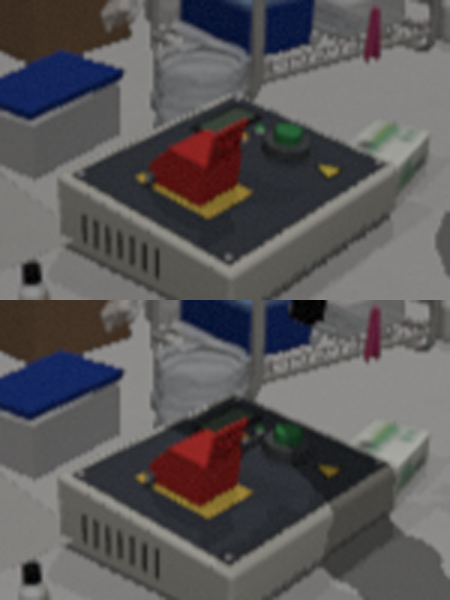

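The before and after crops match: guard shut, igniter released at (287, 435), and console and carton where they stood.

```bash
python3 -c "
from bench import ctrl
print(ctrl.close_job())"
```

```text
the job is handed in; nothing more can be done
None
```

The job is handed in after about 15.5 s of robot time: the toggle was switched on, the guard dropped shut over it, and then the igniter was pressed to its stop (about 16 N) and sprang back, with nothing visibly moved; no verdict was returned.

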